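# Make up two assembly kits to match their boards

## Robot

A 6-joint arm with a two-finger parallel gripper is mounted at the origin on a cart in front of the work surface, level with it; the furniture and walls round the work are solid. World frame = base frame: x ahead of the robot, y to its left, z up, the work surface at z = 0. Lengths are in m, angles in rad, forces in N, time in s.
With the tool pointing down it reaches from about 0.35 to 0.975 m from the base axis. Payload 4.9 kg.
Tool frame: the origin (TCP) lies on the mounting face of the last link; the fingertips stand 173 mm ahead of it and the grasp point (between the pads) lies 155 mm ahead of it; z points along the fingers, y is the line along which they close (so a half turn about z gives the same grasp; the last joint's range is limited). The gripper opens to 85 mm and grips with 20 to 120 N. Pads are 22 mm wide; open, the fingers measure 114 mm over their backs; the gripper's body (76 mm by 85 mm) begins 54 mm behind the grasp point. The pads swing forward as they close: fully open they stand 13 mm farther back than shut.
Start: joints at [1.018, 0.053, 1.613, -0, 1.476, -0.119], TCP at [0.263, 0.567, 0.405] pointing down, gripper open.
Joint ranges: [-3.01, 3.01], [-1.01, 2.22], [0.06, 2.58], [-1.02, 4.17], [0.09, 2.62], [-3.14, 3.14]. Speed limits (rad/s): [2.57, 2.57, 3.14, 3.14, 3.14, 3.14].

## Interface

Orientations are given as a rotation vector (axis times angle).
In Python, from station import monitor, eyes, finish_job gives the robot as it stands. The module is installed in compiled form; this text tells all that it offers.
- The arm moves only by the tool step_arm, never from a script. Its argument "commands" is a list of rows, each a list of 3 entries, a list of its own where there are three numbers: the opening in per cent of the stroke, from 0 (shut) to 100 (fully open), then the shift along the tool's x, y, z in mm, then the turn about the tool's z in degrees. In form: [[hand, [x, y, z], yaw], ...]. A call has 1 to 12 rows; each row is the pose to reach, as a shift and turn from the pose commanded when the call began, along the tool's axes at that moment; what a row does not reach only later rows make up. A row lasts 1/8 s, in which the tool goes at most 62.5 mm and 10.7 degrees, less where a joint would pass 70% of its speed; a pose out of reach is approached as far as the arm can. A call with a gripper value outside its range is refused whole. The fingers move at their own pace and stop on an object; "squeeze" is the grip in N (left out, the last holds). Time passes only in rows, so rows that repeat a pose let the fingers close. It gives the time, the measured TCP pose, the force, the opening and the grip force at its end, in the units of the state.
- monitor.get_obs(): the state, without advancing time (a new reading comes with each control period).
- eyes.get_image(name): name is "side" or "top"; returns the picture (400x640x3 uint8, red, green, blue); there is no depth.
- eyes.camera_info(name): a dict with "camera_matrix" (3x3 intrinsics, pixels), "extrinsics" (4x4, takes a point from camera to world coordinates). Camera axes: x right, y down, z forward; pixel columns grow to the right and rows downward; lengths in m; the calibration is good to about 2 mm. A picture is of the moment at which its call begins. camera_info takes no time and is no camera call.
- finish_job(): hands the job in; it is judged then, once.
The state is a dict: "t": time; "q": joint angles; "dq": joint speeds; "effort": joint torques, N m; "tool_pos": TCP position; "tool_rot": TCP orientation; "contact_force": force on the tool from outside, world axes, zero at the start; "wrist_torque": the same for the moment, N m; "opening": finger opening in m; "grip_force": force on a finger pad.
Only numpy, scipy, OpenCV 4.12 (cv2) and the standard library are available. Lean on these libraries where they do the work, as an engineer would, in place of code of your own. Each camera call takes 0.05 s, during which the arm holds its last target. There are 200 camera calls.

## Task

Make up the two kits for the boards already lying in the grey trays: the tray with the short board gets the transformer, the heat sink and one capacitor; the tray with the long four-key board gets the potentiometer and the other capacitor. Stand each capacitor upright in its tray's round well and every other part upright, flat on the floor of a square pocket of its own (either square will do). Leave the loupe, the tin and the pinned fixture block where they are.

Things in the scene. Friction and masses are not known exactly. Their poses are not given: they have to be found in the camera images.
- short_board_tray: Kit tray whose nest holds the SHORT board (37x50 mm, big white block, 16 high, bare nest either side). Tray in mm: fixed to the bench, grey, 120x176, 11 high. Origin: centre of underside. Recess floors 3 above the bench, rims 11: square pockets 50x50 at (x, y) = (-26, +54) and (-26, -3), round well of diameter 38 at (-26, -56), board nest 42x108 at (+29, 0).
- key_board_tray: Kit tray, same as the other, whose nest is filled by the LONG board (37x98 mm, row of four round light keys, 21 high). Tray in mm: fixed to the bench, grey, 120x176, 11 high. Origin: centre of underside. Recess floors 3 above the bench, rims 11: square pockets 50x50 at (x, y) = (-26, +54) and (-26, -3), round well of diameter 38 at (-26, -56), board nest 42x108 at (+29, 0).
- trafo: Small transformer, 26 (x) by 30 (y) mm, 26 mm high, 50 g, upright: grey laminated core 12 mm thick in x over the full 30 mm of y; the yellow winding sticks out on both x faces (26 mm over it in x, 20 mm in y, from 6 to 22 mm height). Origin: centre of the underside; z up.
- heatsink: Black finned heat sink, a block 24 (x) by 32 (y) mm, 18 mm high, 20 g, fins upward. Origin: centre of the underside; z up.
- pot_part: Potentiometer, a light-grey squat cylinder of 34 mm diameter, 27 mm high with the small stub on its top, 15 g, standing on its flat face. Origin: centre of the underside; z up.
- cap_a: Electrolytic capacitor: dark blue upright cylinder, 18 mm diameter, 32 mm high, 12 g. One of two alike. Origin: centre of the underside; z up.
- cap_b: The other electrolytic capacitor, same as the first: dark blue upright cylinder, 18 mm diameter, 32 mm high, 12 g. Origin: centre of the underside; z up.
- loupe: Bystander: black eye loupe, round, 34 mm diameter, 30 mm high, hollow and open at the top, loose on the bench among the parts. Origin: centre of the underside.
- swab_tin: Bystander: small round bright metal tin with a white cotton wad in it, 37 mm diameter, 17 mm high, loose on the bench among the parts. Origin: centre of the underside.
- fixture_block: Bystander: black locating block, 38 (x) by 60 (y) mm, 22 mm high, with two light pins on it up to 31 mm, loose on the bench among the parts. Origin: centre of the underside.
Mind the look-alikes: they are no part of the job. What is shaped like the cap_b but brown or red is not meant.

How it is judged:
At the end, for the whole second after the job is handed in: Transformer and heat sink in square pockets of the short-board tray, potentiometer in one of the key-board tray (within 15 mm of its centre in x and y), a capacitor in each round well (11.5 mm); undersides -1 to 7 mm over the tray's, upright within 0.15 rad, slower than 0.02 m/s (((x of trafo in the frame of short_board_tray between -0.041 and -0.011 m and y of trafo in the frame of short_board_tray between 0.039 and 0.069 m and z of trafo in the frame of short_board_tray between -0.001 and 0.007 m) or (x of trafo in the frame of short_board_tray between -0.041 and -0.011 m and y of trafo in the frame of short_board_tray between -0.018 and 0.012 m and z of trafo in the frame of short_board_tray between -0.001 and 0.007 m)) and ((x of heatsink in the frame of short_board_tray between -0.041 and -0.011 m and y of heatsink in the frame of short_board_tray between 0.039 and 0.069 m and z of heatsink in the frame of short_board_tray between -0.001 and 0.007 m) or (x of heatsink in the frame of short_board_tray between -0.041 and -0.011 m and y of heatsink in the frame of short_board_tray between -0.018 and 0.012 m and z of heatsink in the frame of short_board_tray between -0.001 and 0.007 m)) and ((x of pot_part in the frame of key_board_tray between -0.041 and -0.011 m and y of pot_part in the frame of key_board_tray between 0.039 and 0.069 m and z of pot_part in the frame of key_board_tray between -0.001 and 0.007 m) or (x of pot_part in the frame of key_board_tray between -0.041 and -0.011 m and y of pot_part in the frame of key_board_tray between -0.018 and 0.012 m and z of pot_part in the frame of key_board_tray between -0.001 and 0.007 m)) and (((x of cap_a in the frame of short_board_tray between -0.0375 and -0.0145 m and y of cap_a in the frame of short_board_tray between -0.0675 and -0.0445 m and z of cap_a in the frame of short_board_tray between -0.001 and 0.007 m) and (x of cap_b in the frame of key_board_tray between -0.0375 and -0.0145 m and y of cap_b in the frame of key_board_tray between -0.0675 and -0.0445 m and z of cap_b in the frame of key_board_tray between -0.001 and 0.007 m)) or ((x of cap_b in the frame of short_board_tray between -0.0375 and -0.0145 m and y of cap_b in the frame of short_board_tray between -0.0675 and -0.0445 m and z of cap_b in the frame of short_board_tray between -0.001 and 0.007 m) and (x of cap_a in the frame of key_board_tray between -0.0375 and -0.0145 m and y of cap_a in the frame of key_board_tray between -0.0675 and -0.0445 m and z of cap_a in the frame of key_board_tray between -0.001 and 0.007 m))) and angle between each of trafo, heatsink, pot_part, cap_a, cap_b's own z axis and vertical below 0.15 rad and linear speed of each of trafo, heatsink, pot_part, cap_a, cap_b below 0.02 m/s); the robot touches nothing.
It fails at once if the loupe is pushed more than 20 mm from where it stood (distance of loupe from where it was at the start of the episode above 0.02 m).
It fails at once if the tin is pushed more than 20 mm from where it stood (distance of swab_tin from where it was at the start of the episode above 0.02 m).
It fails at once if the fixture block is pushed more than 20 mm from where it stood (distance of fixture_block from where it was at the start of the episode above 0.02 m).
It also fails if it takes over 104 s, if anything falls off the work surface, if the arm or the gripper's body presses on something with over 40 N, if the wrist force passes 120 N, or if a joint passes its speed limit or range.

## Working session

There is one attempt and no reset: what is moved stays moved. The work goes in short steps, Python scripts to look and compute and a tool call to move; the robot and the scene stay as the last step left them, time stands still between calls to the robot, and variables do not carry over. Pictures are saved under pics/ and viewed, at most 14 in all, crops included, and the job is handed in when it is done.

Besides the shell and the picture viewer there is one more tool, called by a JSON object that holds its "fn" and its "kwargs", one argument or row to a line. step_arm: Moves the arm, as the interface text tells. Its arguments: {"type":"object","properties":{"commands":{"type":"array"},"squeeze":{"type":"number"}},"required":["commands"]}

```bash
mkdir -p pics
python3 - <<'E'
from station import monitor, eyes
import cv2,numpy as np
np.set_printoptions(precision=4,suppress=True)
for n in("top","side"):
    im=eyes.get_image(n); cv2.imwrite(f"pics/{n}0.png",im[:,:,::-1])
    c=eyes.camera_info(n); print(n,np.array(c["camera_matrix"]),np.array(c["extrinsics"]))
print(monitor.get_obs())
E
```

```text
top [[439.7093   0.     322.9362]
 [  0.     439.7093 198.4599]
 [  0.       0.       1.    ]] [[-0.0251 -0.9882  0.1509  0.3491]
 [-0.9995  0.022  -0.0221  0.0161]
 [ 0.0185 -0.1514 -0.9883  1.2979]
 [ 0.      0.      0.      1.    ]]
side [[383.2787   0.     319.2979]
 [  0.     383.2787 199.8489]
 [  0.       0.       1.    ]] [[ 0.9886 -0.0658  0.1351  0.3938]
 [-0.1496 -0.5146  0.8443 -0.7533]
 [ 0.014  -0.8549 -0.5186  0.5253]
 [ 0.      0.      0.      1.    ]]
{'t': 0.1, 'q': array([ 1.018 ,  0.0533,  1.6142, -0.    ,  1.476 , -0.119 ]), 'dq': array([ 0.0016, -0.0022, -0.002 ,  0.0003, -0.0015,  0.0022]), 'effort': array([  0.0001, -39.4909, -37.1362,  -0.0001,   0.004 ,  -0.    ]), 'tool_pos': array([0.2626, 0.5669, 0.4036]), 'tool_rot': array([-0.676 , -3.0674,  0.0028]), 'contact_force': array([-0.1541, -0.0948, -0.3349]), 'wrist_torque': array([-0.0142,  0.0298, -0.0005]), 'grip_force': 0.0, 'opening': 0.08546150134919966}
```

View pics/top0.png

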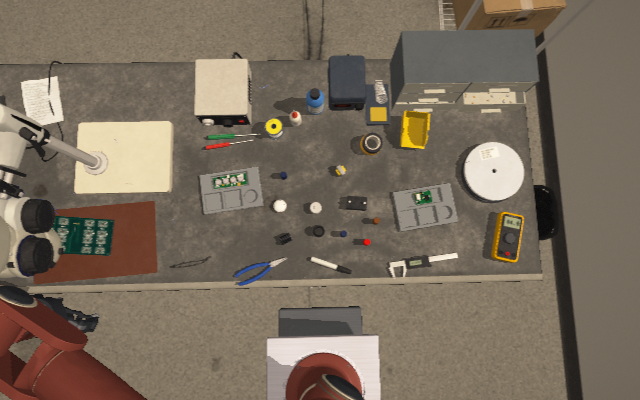

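View pics/side0.png

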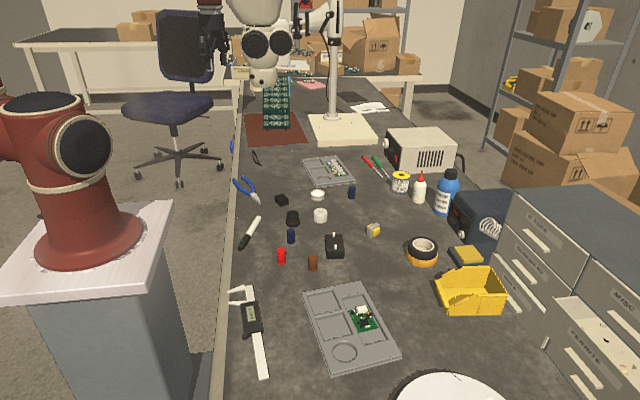

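Top view: key tray (231,190), short tray (424,207), trafo (340,170), blue cap candidates (283,175) and (343,234), heat sink (283,239), and two light rounds at (280,206) and (315,208). The black loupe is at (318,231), the fixture block at (355,203), and the brown and red look-alikes at (375,221) and (366,242). I'll confirm with enlarged crops.

Run:
```python
import cv2,numpy as np
a=cv2.imread("pics/top0.png")[155:255,195:461]; b=cv2.imread("pics/side0.png")[145:280,225:425]
cv2.imwrite("pics/c_top.png",cv2.resize(a,None,fx=3,fy=3,interpolation=cv2.INTER_CUBIC))
cv2.imwrite("pics/c_side.png",cv2.resize(b,None,fx=4,fy=4,interpolation=cv2.INTER_CUBIC))
```

```text
(no output)
```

View pics/c_top.png

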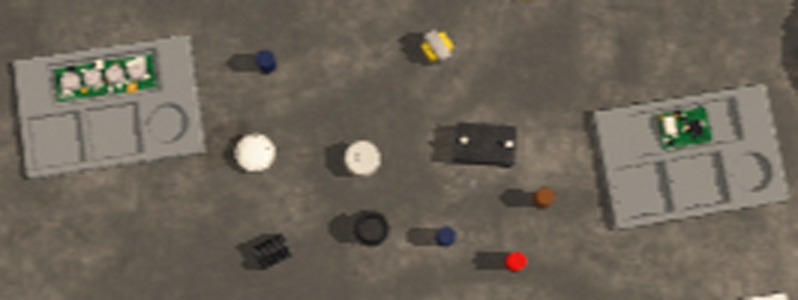

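View pics/c_side.png

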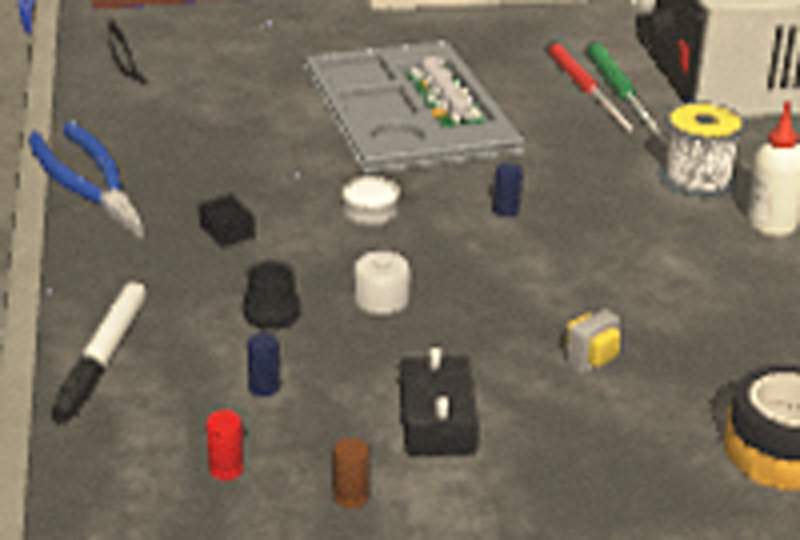

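Pot = tall light cylinder with stub (315,208); the flat one at (280,206) is the tin. The caps are the two dark-blue cylinders, and red and brown are not meant. Next I'll measure by masks, using blob centroid at mid-height in both views.

```bash
cat > h.py <<'E'
import cv2,numpy as np
from station import eyes,monitor
np.set_printoptions(precision=4,suppress=True)
def ray(n,px,z):
    c=eyes.camera_info(n);K=np.array(c["camera_matrix"]);E=np.array(c["extrinsics"])
    px=np.atleast_2d(np.array(px,float))
    d=np.c_[px,np.ones(len(px))]@np.linalg.inv(K).T@E[:3,:3].T
    return (E[:3,3]+d*((z-E[2,3])/d[:,2])[:,None])[:,:2]
def mask(im,name):
    h,s,v=[x.astype(int) for x in cv2.split(cv2.cvtColor(im,cv2.COLOR_BGR2HSV))]
    if name=="blue": m=(h>105)&(h<135)&(s>90)
    if name=="light": m=(v>125)&(s<60)
    if name=="black": m=(v<48)&(s<110)
    if name=="yellow": m=(v>110)&((s>110)&(h>15)&(h<35)|(s<60))
    if name=="grey": m=(v>88)&(s<45)
    return m.astype(np.uint8)
def blob(im,name,p,r):
    m=mask(im,name);k=np.zeros_like(m);cv2.circle(k,p,r,1,-1);m&=k
    n,l,st,ce=cv2.connectedComponentsWithStats(m)
    if n<2: return None
    i=1+np.argmax(st[1:,4]);q=(l==i).astype(np.uint8)
    c=max(cv2.findContours(q,0,cv2.CHAIN_APPROX_NONE)[0],key=cv2.contourArea)
    return ce[i],st[i],c
E
python3 - <<'E'
from h import *
T=cv2.imread("pics/top0.png");S=cv2.imread("pics/side0.png")
for nm,col,h,pt,ps in [("capL","blue",.032,(283,175),(351,192)),("capR","blue",.032,(343,234),(291,236)),
 ("pot","light",.025,(315,208),(320,215)),("tin","light",.017,(280,206),(317,195)),("trafo","yellow",.026,(340,170),(373,230)),
 ("heat","black",.018,(285,238),(281,200)),("loupe","black",.03,(318,231),(293,218)),("fix","black",.022,(356,203),(335,246))]:
  for v,im,p,r in(("top",T,pt,13),("side",S,ps,14)):
    b=blob(im,col,p,r+(4 if nm=="fix" else 0))
    if b: 
        rect=cv2.minAreaRect(ray(v,b[2][:,0,:],h if v=="top" else h/2).astype(np.float32)*1000)
        print(nm,v,b[0],b[1][2:],ray(v,b[0],h/2)[0],"rect",np.round(rect[1]),round(rect[2]))
for nm,p in(("short",(424,207)),("key",(231,190))):
    b=blob(T,"grey",p,45);w=ray("top",b[2][:,0,:],.011).astype(np.float32)
    rc=cv2.minAreaRect(w*1000);print(nm,b[1],rc,"\n",cv2.boxPoints(rc))
E
```

```text
capL top [283.2581 174.9677] [ 6  7 31] [0.618  0.1035] rect [15. 18.] 89
capL side [352.75   190.4375] [ 4  9 16] [0.6226 0.1126] rect [43.  7.] 72
capR top [343.1739 233.5652] [ 5  6 23] [ 0.4399 -0.0689] rect [12. 14.] 88
capR side [290.1944 235.    ] [ 7 10 36] [ 0.4397 -0.0648] rect [34. 14.] 85
pot top [315.6174 207.2957] [ 12  12 115] [0.5195 0.0097] rect [32. 32.] 89
pot side [320.1212 215.2525] [ 15  17 198] [0.5186 0.0103] rect [70. 34.] 86
tin top [279.7626 205.4101] [ 14  13 139] [0.528  0.1154] rect [38. 36.] 89
tin side [317.2185 194.5695] [ 15  13 151] [0.527  0.1156] rect [63. 38.] 81
trafo top [344.0916 169.5038] [ 19  14 131] [ 0.6314 -0.078 ] rect [36. 52.] 9
trafo side [373.2756 230.1026] [ 27  27 312] [ 0.6298 -0.0669] rect [105.  58.] 73
heat top [284.8485 238.5909] [12 12 66] [0.4298 0.1015] rect [22. 30.] 25
heat side [281.1463 200.3293] [13 11 82] [0.43   0.0974] rect [31. 50.] 22
loupe top [317.9592 230.8571] [11 11 49] [0.4497 0.0044] rect [29. 29.] 89
loupe side [288.8788 220.5758] [11 15 33] [ 0.4416 -0.0064] rect [19. 62.] 14
fix top [354.6667 208.7619] [19  3 21] [ 0.5127 -0.1056] rect [53.  3.] 84
fix side [326.7692 254.5385] [ 4  9 13] [ 0.5102 -0.1364] rect [ 4. 27.] 2
short [ 392  183   66   49 2141] ((513.3798217773438, -314.45294189453125), (123.7094497680664, 179.75010681152344), 8.144721031188965) 
 [[ 439.4161 -234.2476]
 [ 464.882  -412.1847]
 [ 587.3436 -394.6583]
 [ 561.8777 -216.7212]]
key [ 199  167   65   48 2112] ((577.5499877929688, 258.48681640625), (122.47260284423828, 178.60760498046875), 7.482906818389893) 
 [[505.2051 339.0553]
 [528.4653 161.9687]
 [649.8948 177.9184]
 [626.6347 355.0049]]
```

Trays: short at (0.513,-0.3145) yaw 8.1°, key at (0.5775,0.2585) yaw 7.5°, and the fitted sizes agree with those given. The trafo mask was contaminated, so I'll redo that together with a move helper.

```bash
cat >> h.py <<'E'
from scipy.spatial.transform import Rotation as Ro
TR={"s":(np.array([.5134,-.3145]),np.radians(8.1)),"k":(np.array([.5775,.2585]),np.radians(7.5))}
def slot(t,x,y):
    o,a=TR[t];return o+np.array([[np.cos(a),-np.sin(a)],[np.sin(a),np.cos(a)]])@[x,y]
def go(x,y,z,ang):  # grasp-point target, closing-line angle (deg, world) -> shift mm, yaw deg
    o=monitor.get_obs();R=Ro.from_rotvec(o["tool_rot"]).as_matrix()
    d=R.T@(np.array([x,y,z+.155])-o["tool_pos"])*1000
    cur=np.degrees(np.arctan2(R[1,1],R[0,1]));yaw=-((ang-cur+90)%180-90)
    print("shift",d.round(1),"yaw",round(yaw,1),"| grasp pt",o["tool_pos"]-[0,0,.155],"closing ang",round(cur,1),"tilt",R[:,2].round(3),"t",o["t"])
E
python3 - <<'E'
from h import *
T=cv2.imread("pics/top0.png");S=cv2.imread("pics/side0.png")
hsv=cv2.cvtColor(T,cv2.COLOR_BGR2HSV);print(hsv[163:178,334:348,1]);print(hsv[163:178,334:348,2])
for v,im,p in(("top",T,(341,170)),("side",S,(373,230))):
    h,s,vv=[x.astype(int) for x in cv2.split(cv2.cvtColor(im,cv2.COLOR_BGR2HSV))]
    m=((s>110)&(h>12)&(h<38)&(vv>90)).astype(np.uint8);k=np.zeros_like(m);cv2.circle(k,p,11,1,-1);m&=k
    pts=np.argwhere(m)[:,::-1];print(v,len(pts),pts.mean(0),ray(v,pts.mean(0),.014),cv2.minAreaRect((ray(v,pts,.02)*1000).astype(np.float32)))
b=blob(T,"black",(285,238),13);print(cv2.minAreaRect((ray("top",b[2][:,0,:],.018)*1000).astype(np.float32)))
for t in "sk": print(t,[slot(t,-.026,y).round(4) for y in(.054,-.003,-.056)])
go(.618,.1035,.08,98)
E
```

```text
[[ 53  54  58  53  48  53  48  49  49  52  52  52  49  50]
 [ 50  48  46  48  54  42  46  49  53  50  50  49  51  52]
 [ 49  50  48  48  47  45  48 116 139  95  45  54  52  51]
 [ 50  54  46  45  45  45  70 162 218 171  56  47  52  52]
 [ 55  48  42  45  47  46  47  96 177 195 129  53  51  52]
 [ 38  45  52  49  48  46  46  47 124 218 197 125  54  50]
 [ 52 111 194 183  69  45  47  47  92 168 218 185  70  55]
 [ 44 166 218 221 150  72  46  47  45  90 172 190 110  52]
 [ 43 109 204 221 216 101  45  47  48  47 106 163  75  51]
 [ 51  81 181 221 220 184  62  46  45  47  59  69  52  54]
 [ 48  43 104 201 223 221 149  69  45  45  46  48  51  51]
 [ 45  49  49 130 209 220 198  71  45  45  48  49  51  54]
 [ 48  49  51  81 171 160  84  44  44  47  47  57  55  54]
 [ 51  46  55  49  46  44  54  47  51  51  55  53  55  51]
 [ 48  47  53  52  53  52  52  54  49  48  52  53  54  50]]
[[101 100 102 102 102 102 100  98  98  99  98  99  98 102]
 [101 102  99 100 100 108 105  94  96  96  96  99 104 107]
 [ 94  92  96 100 125 165 143 121 138 118  96 104 107 109]
 [ 61  61  94 158 185 187 181 222 240
[... 655 characters left out ...]
03 105 103 102]]
top 40 [340.15 170.05] [[ 0.6298 -0.0661]] ((629.2461547851562, -66.20555114746094), (21.677196502685547, 29.317737579345703), 32.80738830566406)
side 73 [374.6575 230.3836] [[ 0.6322 -0.0697]] ((630.0712890625, -72.67877197265625), (26.769495010375977, 48.91592788696289), 5.846456050872803)
((430.10137939453125, 100.81890869140625), (22.118345260620117, 29.593503952026367), 25.271854400634766)
s [array([ 0.4801, -0.2647]), array([ 0.4881, -0.3211]), array([ 0.4955, -0.3736])]
k [array([0.5447, 0.3086]), array([0.5521, 0.2521]), array([0.559 , 0.1996])]
shift [-517.3 -270.7  169. ] yaw -32.9 | grasp pt [0.2626 0.5669 0.2486] closing ang 65.1 tilt [-0.001 -0.002 -1.   ] t 0.1
```

CapL goes first, into the key-tray well. The trafo is at (0.630,-0.067) with closing angle about 121°. The heat sink is at (0.430,0.101) with closing angle 25°.

{"fn": "step_arm", "kwargs": {
  "commands": [
    [50, [-60, -30, 20], -5],
    [50, [-120, -62, 40], -10],
    [50, [-180, -94, 60], -20],
    [50, [-240, -125, 80], -30],
    [50, [-300, -157, 90], -33],
    [50, [-360, -188, 110], -33],
    [50, [-420, -220, 130], -33],
    [50, [-480, -250, 150], -33],
    [50, [-517, -271, 169], -33],
    [50, [-517, -271, 169], -33],
    [50, [-517, -271, 169], -33],
    [50, [-517, -271, 169], -33]
  ],
  "squeeze": 25
}}

```text
t: 1.6
tool_pos: [0.6176, 0.1041, 0.2353]
tool_rot: [0.223, -3.133, -0.001]
contact_force: [-0.2, -0.1, 0.9]
opening: 0.043
grip_force: 0.0
```

Run:
```python
from h import *
go(.618,.1035,.029,98)
for n in("top","side"): cv2.imwrite(f"pics/{n}1.png",eyes.get_image(n)[:,:,::-1])
a=cv2.imread("pics/side1.png")[100:260,250:450]; cv2.imwrite("pics/c_side1.png",cv2.resize(a,None,fx=3.5,fy=3.5,interpolation=cv2.INTER_CUBIC))
```

```text
shift [-0.4 -0.7 51.3] yaw 0.1 | grasp pt [0.6176 0.1041 0.0803] closing ang 98.1 tilt [-0.001  0.    -1.   ] t 1.6
```

View pics/c_side1.png

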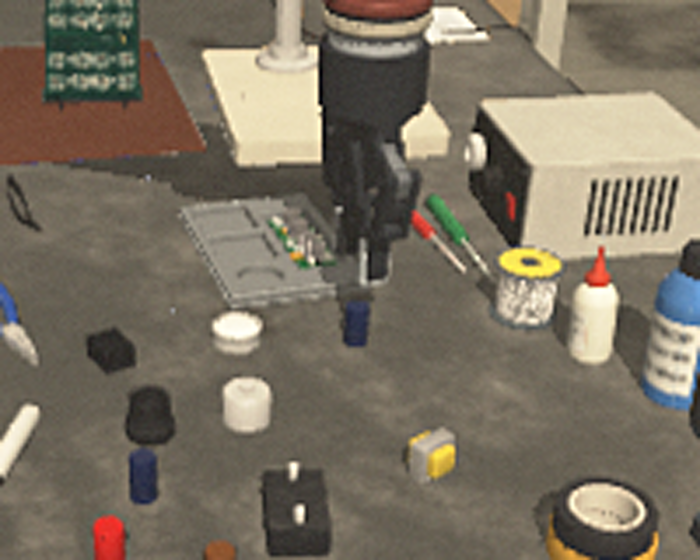

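The gripper sits over the blue cap (crop 357,322), aligned. Going down to close.

{"fn": "step_arm", "kwargs": {
  "commands": [
    [50, [0, -1, 27], 0],
    [50, [0, -1, 52], 0],
    [50, [0, -1, 52], 0],
    [50, [0, -1, 52], 0],
    [0, [0, -1, 52], 0],
    [0, [0, -1, 52], 0],
    [0, [0, -1, 52], 0],
    [0, [0, -1, 52], 0],
    [0, [0, -1, 52], 0],
    [0, [0, -1, 30], 0],
    [0, [0, -1, 0], 0],
    [0, [0, -1, 0], 0]
  ]
}}

```text
t: 3.2
tool_pos: [0.6195, 0.1029, 0.24]
tool_rot: [-0.222, 3.126, -0.001]
contact_force: [0.2, 0.1, 0.6]
opening: 0.0168
grip_force: 24.5
```

Run:
```python
from h import *
p=slot("k",-.026,-.056);go(p[0],p[1],.08,97.5)
```

```text
shift [ 46.2 104.3   4.6] yaw 0.6 | grasp pt [0.6195 0.1029 0.085 ] closing ang 98.1 tilt [ 0.007  0.    -1.   ] t 3.2
```

Gripped at 17 mm, which fits the 18 mm cap. Moving to the well and lowering.

{"fn": "step_arm", "kwargs": {
  "commands": [
    [0, [22, 52, 0], 0],
    [0, [45, 104, 0], 0.6],
    [0, [45, 104, 0], 0.6],
    [0, [45, 104, 0], 0.6],
    [0, [45, 104, 25], 0.6],
    [0, [45, 104, 40], 0.6],
    [0, [45, 104, 48], 0.6],
    [0, [45, 104, 48], 0.6],
    [0, [45, 104, 48], 0.6]
  ]
}}

```text
t: 4.32
tool_pos: [0.5593, 0.1991, 0.1881]
tool_rot: [-0.206, 3.134, -0.0]
contact_force: [1.3, -0.4, 2.0]
opening: 0.0167
grip_force: 25.2
```

Run:
```python
from h import *
p=slot("k",-.026,-.056);go(p[0],p[1],.0325,97.5)
for n in("top","side"): cv2.imwrite(f"pics/{n}2.png",eyes.get_image(n)[:,:,::-1])
a=cv2.imread("pics/side2.png")[100:220,280:400]; cv2.imwrite("pics/c_side2.png",cv2.resize(a,None,fx=5,fy=5,interpolation=cv2.INTER_CUBIC))
```

```text
shift [0.2 0.5 0.6] yaw 0.0 | grasp pt [0.5593 0.1991 0.0331] closing ang 97.5 tilt [ 0.001 -0.    -1.   ] t 4.325
```

View pics/c_side2.png

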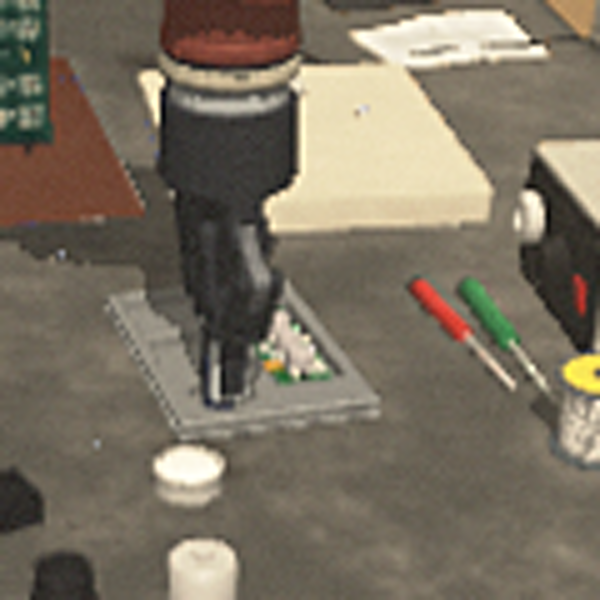

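The cap (crop 215,400) is in the well, so I'll release, lift and go on to the second cap.

{"fn": "step_arm", "kwargs": {
  "commands": [
    [35, [0, 0, 0], 0],
    [35, [0, 0, 0], 0],
    [35, [0, 0, -15], 0],
    [35, [0, 0, -55], 0],
    [50, [30, -50, -60], 0],
    [50, [60, -100, -60], 0],
    [50, [92, -150, -60], 0],
    [50, [122, -200, -60], 0],
    [50, [153, -249, -56], 0],
    [50, [153, -249, -52], 0],
    [50, [153, -249, -52], 0]
  ]
}}

```text
t: 5.8
tool_pos: [0.4399, -0.0674, 0.2402]
tool_rot: [-0.206, 3.134, 0.0]
contact_force: [1.3, -0.0, 0.2]
opening: 0.0427
grip_force: 0.0
```

Run:
```python
from h import *
go(.440,-.067,.029,97.5)
for n in("top","side"): cv2.imwrite(f"pics/{n}3.png",eyes.get_image(n)[:,:,::-1])
a=cv2.imread("pics/side3.png")[140:270,240:400]; cv2.imwrite("pics/c_side3.png",cv2.resize(a,None,fx=4,fy=4,interpolation=cv2.INTER_CUBIC))
```

```text
shift [-0.1  0.4 56.2] yaw 0.0 | grasp pt [ 0.4399 -0.0674  0.0852] closing ang 97.5 tilt [ 0.001  0.    -1.   ] t 5.8
```

View pics/c_side3.png

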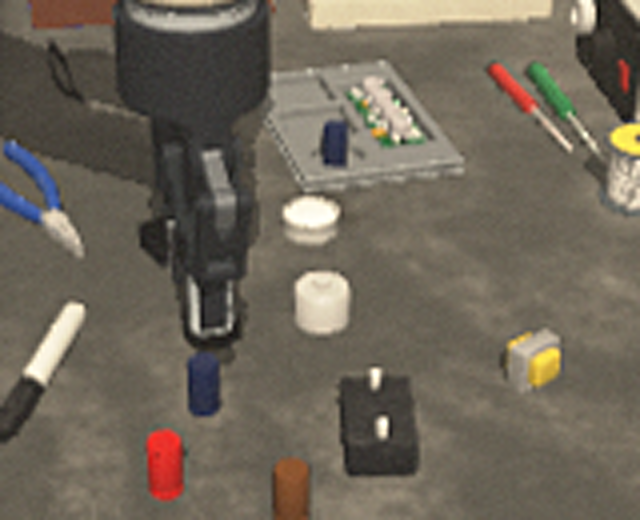

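The first cap stands in its well (crop 335,143), and the gripper is above the second (crop 204,385).

{"fn": "step_arm", "kwargs": {
  "commands": [
    [50, [1, 0, 27], 0],
    [50, [1, 0, 56], 0],
    [50, [1, 0, 56], 0],
    [50, [1, 0, 56], 0],
    [0, [1, 0, 56], 0],
    [0, [1, 0, 56], 0],
    [0, [1, 0, 56], 0],
    [0, [1, 0, 56], 0],
    [0, [1, 0, 40], 0],
    [0, [1, 0, -5], 0],
    [0, [1, 0, -5], 0],
    [0, [1, 0, -5], 0]
  ]
}}

```text
t: 7.4
tool_pos: [0.4386, -0.0676, 0.245]
tool_rot: [-0.207, 3.134, -0.001]
contact_force: [-0.7, -0.4, 0.5]
opening: 0.0166
grip_force: 24.5
```

Run:
```python
from h import *
p=slot("s",-.026,-.056);go(p[0],p[1],.033,98.1)
```

```text
shift [ -16.3 -310.8   57.1] yaw -0.6 | grasp pt [ 0.4386 -0.0676  0.09  ] closing ang 97.5 tilt [ 0. -0. -1.] t 7.4
```

{"fn": "step_arm", "kwargs": {
  "commands": [
    [0, [-3, -55, 0], 0],
    [0, [-6, -115, 0], 0],
    [0, [-10, -175, 0], 0],
    [0, [-13, -235, 0], 0],
    [0, [-16, -290, 0], -0.6],
    [0, [-16, -311, 0], -0.6],
    [0, [-16, -311, 10], -0.6],
    [0, [-16, -311, 35], -0.6],
    [0, [-16, -311, 50], -0.6],
    [0, [-16, -311, 57], -0.6],
    [0, [-16, -311, 57], -0.6],
    [0, [-16, -311, 57], -0.6]
  ]
}}

```text
t: 8.9
tool_pos: [0.4957, -0.373, 0.1882]
tool_rot: [-0.224, 3.133, 0.001]
contact_force: [-1.1, 2.9, 4.8]
opening: 0.0168
grip_force: 25.0
```

Run:
```python
from h import *
p=slot("s",-.026,-.056);go(p[0],p[1],.033,98.1)
for n in("top","side"): cv2.imwrite(f"pics/{n}4.png",eyes.get_image(n)[:,:,::-1])
a=cv2.imread("pics/side4.png")[230:390,280:440]; cv2.imwrite("pics/c_side4.png",cv2.resize(a,None,fx=3.7,fy=3.7,interpolation=cv2.INTER_CUBIC))
```

```text
shift [ 0.3 -0.6  0.2] yaw 0.1 | grasp pt [ 0.4957 -0.373   0.0332] closing ang 98.2 tilt [ 0.     0.001 -1.   ] t 8.9
```

View pics/c_side4.png

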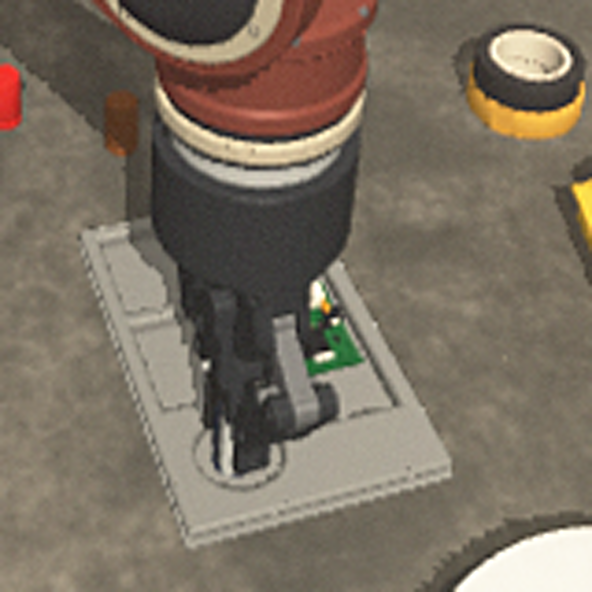

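The cap is in the round well (crop 235,455), so I'll release and go on to the trafo.

{"fn": "step_arm", "kwargs": {
  "commands": [
    [35, [0, 0, 0], 0],
    [35, [0, 0, 0], 0],
    [35, [0, 0, -15], 0],
    [35, [0, 0, -60], 0],
    [60, [-35, 50, -70], 0],
    [60, [-65, 105, -70], 0],
    [60, [-95, 155, -70], -10],
    [60, [-130, 210, -70], -20],
    [60, [-160, 260, -70], -23],
    [60, [-176, 284, -60], -23],
    [60, [-176, 284, -55], -23],
    [60, [-176, 284, -55], -23]
  ]
}}

```text
t: 10.5
tool_pos: [0.6292, -0.0683, 0.2426]
tool_rot: [0.843, -3.026, 0.0]
contact_force: [0.3, -0.3, 0.4]
opening: 0.0514
grip_force: 0.0
```

Run:
```python
from h import *
go(.630,-.067,.024,121)
for n in("top","side"): cv2.imwrite(f"pics/{n}5.png",eyes.get_image(n)[:,:,::-1])
a=cv2.imread("pics/side5.png")[160:360,285:445]; cv2.imwrite("pics/c_side5.png",cv2.resize(a,None,fx=3,fy=3,interpolation=cv2.INTER_CUBIC))
```

```text
shift [-1.4  0.7 63.6] yaw 0.1 | grasp pt [ 0.6292 -0.0683  0.0876] closing ang 121.1 tilt [-0.001 -0.    -1.   ] t 10.5
```

View pics/c_side5.png

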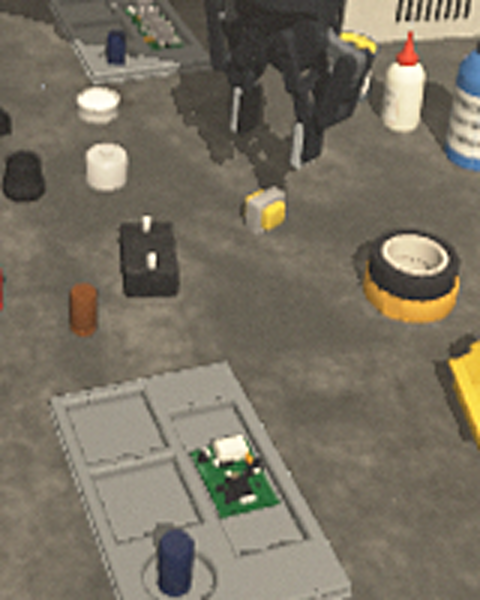

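The short-tray cap stands in its well. The gripper straddles the trafo (crop 265,210) with the right yaw.

{"fn": "step_arm", "kwargs": {
  "commands": [
    [60, [-1, 0, 30], 0],
    [60, [-1, 0, 60], 0],
    [60, [-1, 0, 60], 0],
    [60, [-1, 0, 60], 0],
    [0, [-1, 0, 60], 0],
    [0, [-1, 0, 60], 0],
    [0, [-1, 0, 60], 0],
    [0, [-1, 0, 60], 0],
    [0, [-1, 0, 60], 0],
    [0, [-1, 0, 40], 0],
    [0, [-1, 0, 0], 0],
    [0, [-1, 0, 0], 0]
  ],
  "squeeze": 35
}}

```text
t: 12.1
tool_pos: [0.632, -0.0675, 0.248]
tool_rot: [-0.842, 3.019, -0.006]
contact_force: [0.5, 0.1, 0.7]
opening: 0.025
grip_force: 34.6
```

Run:
```python
from h import *
p=slot("s",-.026,-.003);go(p[0],p[1],.033,98.1)
```

```text
shift [ 254.8 -142.3   59.3] yaw 23.1 | grasp pt [ 0.632  -0.0675  0.093 ] closing ang 121.2 tilt [ 0.009 -0.002 -1.   ] t 12.1
```

{"fn": "step_arm", "kwargs": {
  "commands": [
    [0, [50, -28, 0], 0],
    [0, [100, -57, 0], 5],
    [0, [150, -85, 0], 13],
    [0, [200, -114, 0], 23],
    [0, [252, -143, 0], 23],
    [0, [252, -143, 0], 23],
    [0, [252, -143, 10], 23],
    [0, [252, -143, 35], 23],
    [0, [252, -143, 48], 23],
    [0, [252, -143, 55], 23],
    [0, [252, -143, 55], 23],
    [0, [252, -143, 55], 23]
  ]
}}

```text
t: 13.6
tool_pos: [0.489, -0.3196, 0.1879]
tool_rot: [-0.224, 3.133, -0.001]
contact_force: [0.2, -0.0, -0.1]
opening: 0.025
grip_force: 34.6
```

Run:
```python
from h import *
p=slot("s",-.026,-.003);go(p[0],p[1],.033,98.1)
for n in("top","side"): cv2.imwrite(f"pics/{n}6.png",eyes.get_image(n)[:,:,::-1])
a=cv2.imread("pics/side6.png")[230:390,280:440]; cv2.imwrite("pics/c_side6.png",cv2.resize(a,None,fx=3.7,fy=3.7,interpolation=cv2.INTER_CUBIC))
```

```text
shift [ 1.2 -1.4 -0.1] yaw 0.1 | grasp pt [ 0.489  -0.3196  0.0329] closing ang 98.2 tilt [ 0.001 -0.    -1.   ] t 13.6
```

View pics/c_side6.png

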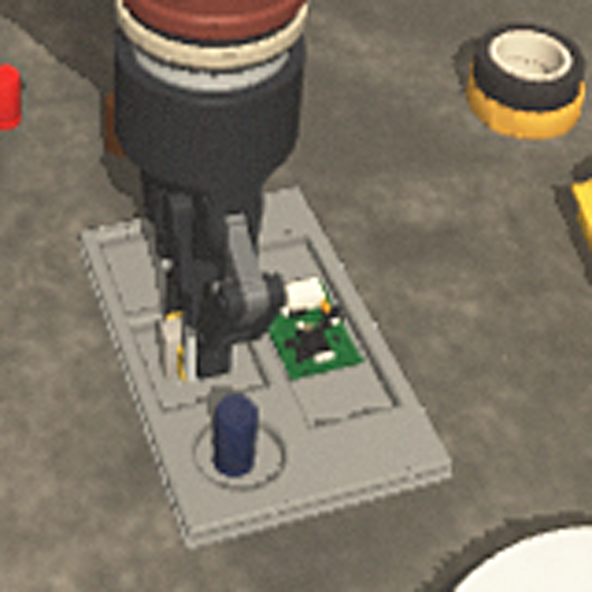

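The trafo is in the lower square pocket (crop 180,345). I'll release it and go to the heat sink.

{"fn": "step_arm", "kwargs": {
  "commands": [
    [0, [1, -1, 1], 0],
    [45, [1, -1, 1], 0],
    [45, [1, -1, 1], 0],
    [45, [0, 0, -15], 0],
    [45, [0, 0, -65], 0],
    [60, [0, 55, -70], 10],
    [60, [0, 115, -70], 20],
    [60, [0, 175, -70], 30],
    [60, [0, 235, -70], 40],
    [60, [0, 295, -70], 50],
    [60, [0, 355, -70], 60],
    [60, [-2, 415, -70], 70]
  ]
}}

```text
t: 15.2
tool_pos: [0.4345, 0.0726, 0.2591]
tool_rot: [1.552, 2.729, 0.002]
contact_force: [0.8, -0.2, -0.1]
opening: 0.0509
grip_force: 0.0
```

{"fn": "step_arm", "kwargs": {
  "commands": [
    [60, [0, 0, 0], 3],
    [60, [0, 0, 0], 3]
  ]
}}

```text
t: 15.45
tool_pos: [0.435, 0.0715, 0.2587]
tool_rot: [1.613, 2.694, 0.001]
contact_force: [-0.3, 0.5, 0.2]
opening: 0.0515
grip_force: 0.0
```

Run:
```python
from h import *
go(.430,.1005,.028,25)
for n in("top","side"): cv2.imwrite(f"pics/{n}7.png",eyes.get_image(n)[:,:,::-1])
b=blob(cv2.imread("pics/side7.png"),"black",(281,200),14)
a=cv2.imread("pics/side7.png")[110:380,230:430]; cv2.imwrite("pics/c_side7.png",cv2.resize(a,None,fx=2.2,fy=2.2,interpolation=cv2.INTER_CUBIC))
```

```text
shift [28.   9.2 75.7] yaw 3.2 | grasp pt [0.435  0.0715 0.1037] closing ang 28.2 tilt [ 0.002 -0.    -1.   ] t 15.45
```

View pics/c_side7.png

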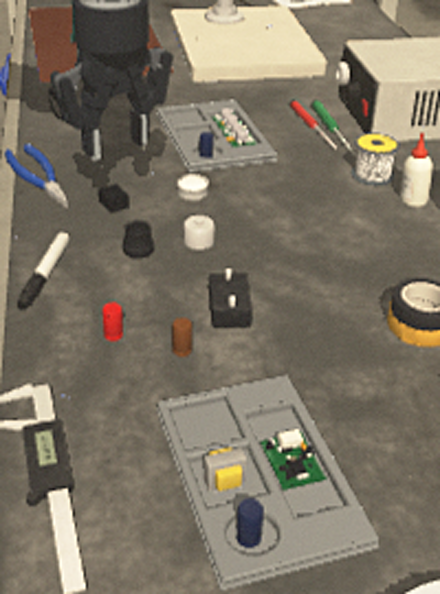

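The trafo stands upright in its pocket. The heat sink (crop 113,197) needs a shift of 28, 9, 78 and a 3° turn.

{"fn": "step_arm", "kwargs": {
  "commands": [
    [60, [28, 9, 0], 3],
    [60, [28, 9, 20], 3],
    [60, [28, 9, 50], 3],
    [60, [28, 9, 78], 3],
    [60, [28, 9, 78], 3],
    [60, [28, 9, 78], 3],
    [0, [28, 9, 78], 3],
    [0, [28, 9, 78], 3],
    [0, [28, 9, 78], 3],
    [0, [28, 9, 78], 3],
    [0, [28, 9, 78], 3]
  ],
  "squeeze": 35
}}

```text
t: 16.92
tool_pos: [0.4307, 0.0999, 0.1813]
tool_rot: [1.686, 2.648, 0.002]
contact_force: [0.1, -0.8, 6.5]
opening: 0.0233
grip_force: 35.2
```

{"fn": "step_arm", "kwargs": {
  "commands": [
    [0, [0, 0, -20], 0],
    [0, [0, 0, -70], 0],
    [0, [0, 0, -70], 0],
    [0, [0, 0, -70], 0]
  ]
}}

```text
t: 17.42
tool_pos: [0.4294, 0.0999, 0.2494]
tool_rot: [-1.687, -2.65, 0.0]
contact_force: [-0.1, 0.1, -0.7]
opening: 0.023
grip_force: 34.5
```

Run:
```python
from h import *
p=slot("s",-.026,.054);go(p[0],p[1],.031,98.1)
for n in("top","side"): cv2.imwrite(f"pics/{n}8.png",eyes.get_image(n)[:,:,::-1])
a=cv2.imread("pics/side8.png")[110:230,230:350]; cv2.imwrite("pics/c_side8.png",cv2.resize(a,None,fx=5,fy=5,interpolation=cv2.INTER_CUBIC))
```

```text
shift [-351.8 -108.4   63.4] yaw -73.1 | grasp pt [0.4294 0.0999 0.0944] closing ang 25.0 tilt [-0. -0. -1.] t 17.425
```

View pics/c_side8.png

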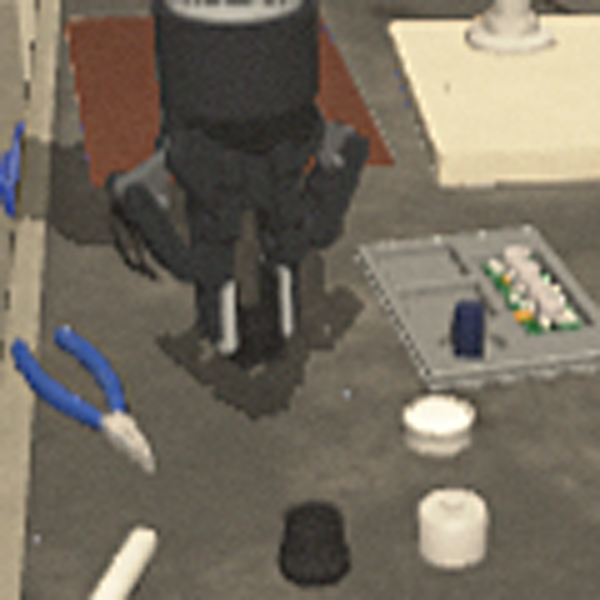

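The heat sink is held between the pads (crop 258,340). Carrying it to the upper pocket.

{"fn": "step_arm", "kwargs": {
  "commands": [
    [0, [-50, -15, 0], -10],
    [0, [-100, -31, 0], -20],
    [0, [-150, -46, 0], -30],
    [0, [-200, -62, 0], -40],
    [0, [-250, -77, 0], -50],
    [0, [-300, -92, 0], -60],
    [0, [-352, -108, 0], -70],
    [0, [-352, -108, 0], -73],
    [0, [-352, -108, 0], -73],
    [0, [-352, -108, 25], -73],
    [0, [-352, -108, 45], -73],
    [0, [-352, -108, 45], -73]
  ]
}}

```text
t: 19.02
tool_pos: [0.4797, -0.2634, 0.2018]
tool_rot: [0.22, -3.129, -0.006]
contact_force: [-0.0, 0.4, -0.2]
opening: 0.0232
grip_force: 34.6
```

Run:
```python
from h import *
p=slot("s",-.026,.054);go(p[0],p[1],.030,98.1)
```

```text
shift [-0.2 -1.4 16.8] yaw -0.0 | grasp pt [ 0.4797 -0.2634  0.0468] closing ang 98.1 tilt [-0.005  0.004 -1.   ] t 19.025
```

{"fn": "step_arm", "kwargs": {
  "commands": [
    [0, [0, -1, 12], 0],
    [0, [0, -1, 19], 0],
    [0, [0, -1, 19], 0],
    [0, [0, -1, 19], 0],
    [45, [0, -1, 19], 0],
    [45, [0, -1, 19], 0],
    [45, [0, -1, 5], 0],
    [45, [0, -1, -50], 0],
    [45, [0, -1, -50], 0],
    [45, [0, -1, -50], 0]
  ]
}}

```text
t: 20.27
tool_pos: [0.481, -0.2658, 0.2556]
tool_rot: [-0.22, 3.133, -0.001]
contact_force: [-1.2, 0.3, 0.3]
opening: 0.0386
grip_force: 0.0
```

Run:
```python
from h import *
go(.519,.010,.10,98)
for n in("top","side"): cv2.imwrite(f"pics/{n}9.png",eyes.get_image(n)[:,:,::-1])
```

```text
shift [-76.2 267.8   0.4] yaw 0.0 | grasp pt [ 0.481  -0.2658  0.1006] closing ang 98.0 tilt [ 0.001 -0.001 -1.   ] t 20.275
```

{"fn": "step_arm", "kwargs": {
  "commands": [
    [65, [-15, 54, 0], 0],
    [65, [-30, 107, 0], 0],
    [65, [-45, 160, 0], 0],
    [65, [-60, 214, 0], 0],
    [65, [-76, 268, 0], 0],
    [65, [-76, 268, 0], 0],
    [65, [-76, 268, 20], 0],
    [65, [-76, 268, 45], 0],
    [65, [-76, 268, 60], 0],
    [65, [-76, 268, 73], 0],
    [65, [-76, 268, 73], 0],
    [65, [-76, 268, 73], 0]
  ],
  "squeeze": 25
}}

```text
t: 21.88
tool_pos: [0.5192, 0.01, 0.1824]
tool_rot: [-0.22, 3.133, -0.0]
contact_force: [0.3, 0.2, 0.2]
opening: 0.0557
grip_force: 0.0
```

{"fn": "step_arm", "kwargs": {
  "commands": [
    [0, [0, 0, 0], 0],
    [0, [0, 0, 0], 0],
    [0, [0, 0, 0], 0],
    [0, [0, 0, 0], 0],
    [0, [0, 0, -20], 0],
    [0, [0, 0, -70], 0],
    [0, [0, 0, -70], 0],
    [0, [0, 0, -70], 0]
  ]
}}

```text
t: 22.88
tool_pos: [0.5185, 0.0103, 0.2513]
tool_rot: [0.22, -3.134, 0.0]
contact_force: [1.0, 0.1, -0.9]
opening: 0.0321
grip_force: 25.0
```

Run:
```python
from h import *
p=slot("k",-.026,-.003);go(p[0],p[1],.0315,97.5)
for n in("top","side"): cv2.imwrite(f"pics/{n}10.png",eyes.get_image(n)[:,:,::-1])
a=cv2.imread("pics/side10.png")[120:360,250:430]; cv2.imwrite("pics/c_side10.png",cv2.resize(a,None,fx=2.5,fy=2.5,interpolation=cv2.INTER_CUBIC))
```

```text
shift [-67.2 234.8  64.8] yaw 0.5 | grasp pt [0.5185 0.0103 0.0963] closing ang 98.0 tilt [-0. -0. -1.] t 22.875
```

View pics/c_side10.png

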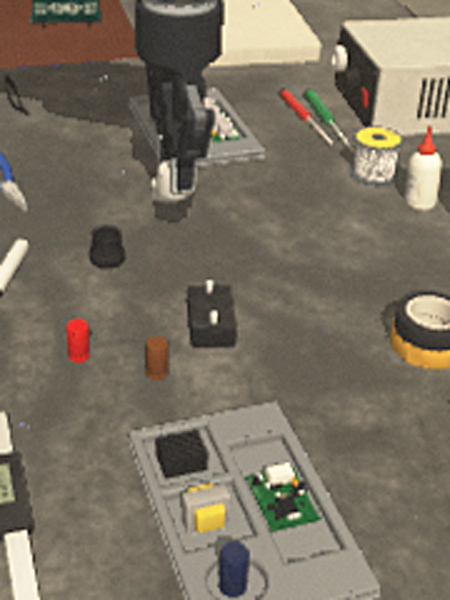

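The heat sink sits flat in the upper pocket (crop 182,450) and the pot is held. It goes to the free upper pocket of the key tray, clear of the cap.

{"fn": "step_arm", "kwargs": {
  "commands": [
    [0, [-13, 55, 0], 0],
    [0, [-26, 110, 0], 0],
    [0, [-39, 165, 0], 0],
    [0, [-52, 220, 0], 0],
    [0, [-62, 270, 0], 0.5],
    [0, [-67, 292, 0], 0.5],
    [0, [-67, 292, 0], 0.5],
    [0, [-67, 292, 30], 0.5],
    [0, [-67, 292, 55], 0.5],
    [0, [-67, 292, 65], 0.5],
    [0, [-67, 292, 65], 0.5],
    [0, [-67, 292, 65], 0.5]
  ]
}}

```text
t: 24.48
tool_pos: [0.5446, 0.308, 0.1872]
tool_rot: [-0.205, 3.134, 0.0]
contact_force: [0.4, -0.4, -1.1]
opening: 0.0326
grip_force: 26.2
```

Run:
```python
from h import *
p=slot("k",-.026,.054);go(p[0],p[1],.0315,97.5)
```

```text
shift [-0.1  0.6  0.7] yaw -0.0 | grasp pt [0.5446 0.308  0.0322] closing ang 97.5 tilt [ 0.001  0.    -1.   ] t 24.475
```

Release, lift, and back off toward the robot so both views are clear.

{"fn": "step_arm", "kwargs": {
  "commands": [
    [0, [0, 0, 1], 0],
    [0, [0, 0, 1], 0],
    [55, [0, 0, 1], 0],
    [55, [0, 0, 1], 0],
    [55, [0, 0, -15], 0],
    [55, [0, 0, -70], 0],
    [55, [40, 30, -110], 0],
    [55, [80, 60, -150], 0],
    [55, [120, 100, -180], 0],
    [55, [160, 140, -200], 0],
    [55, [180, 160, -220], 0],
    [55, [180, 160, -220], 0]
  ]
}}

```text
t: 25.98
tool_pos: [0.3435, 0.445, 0.4105]
tool_rot: [-0.212, 3.13, 0.006]
contact_force: [0.5, -0.8, 0.4]
opening: 0.0469
grip_force: 0.0
```

Run:
```python
from h import *
o=monitor.get_obs();print(o["tool_pos"],o["t"])
for n in("top","side"): cv2.imwrite(f"pics/{n}11.png",eyes.get_image(n)[:,:,::-1])
T=cv2.imread("pics/top11.png");S=cv2.imread("pics/side11.png")
a=cv2.resize(T[155:255,195:461],(798,300),interpolation=cv2.INTER_CUBIC)
b=cv2.resize(S[150:225,260:460],(798,299),interpolation=cv2.INTER_CUBIC)
cv2.imwrite("pics/c_fin.png",np.vstack([a,b]))
```

```text
[0.3435 0.445  0.4105] 25.975
```

View pics/c_fin.png

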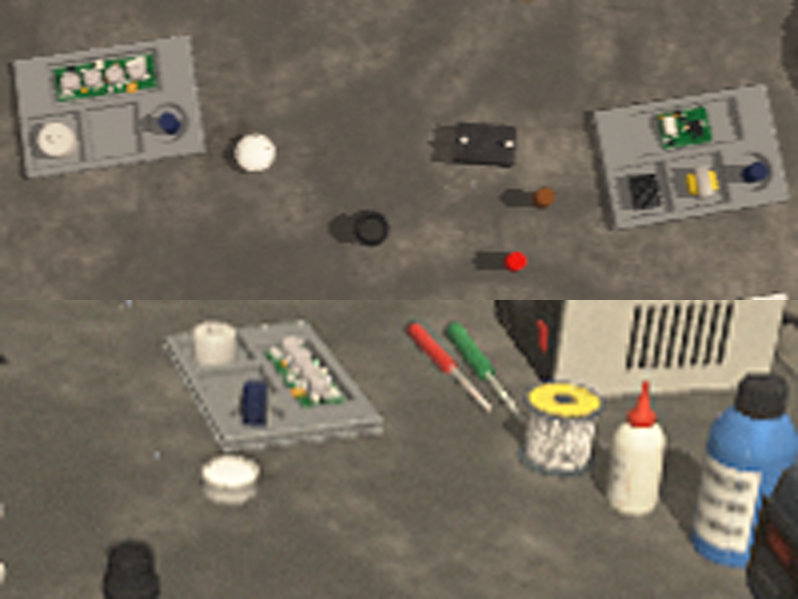

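All five parts are upright in their pockets and wells, and the bystanders have not moved, so I'm handing in.

```bash
python3 -c "
from station import finish_job;print(finish_job())"
```

```text
the job is handed in; nothing more can be done
None
```

Both kits are made up and the job is handed in at about 26 s of the 104 s. The last pictures showed all five parts upright in their places and the loupe, tin and fixture block where they started; no verdict came back.

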